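# Index the photometer carousel to the read head

### The arm

A 6-joint arm with a two-finger parallel gripper is mounted at the origin on the work surface. World frame = base frame: x ahead of the robot, y to its left, z up, the work surface at z = 0. Lengths are in m, angles in rad, forces in N, time in s.
With the tool pointing down it reaches from about 0.3 to 0.75 m from the base axis. Payload 8.5 kg.
Tool frame: the origin (TCP) lies midway between the tips of the shut fingers; the grasp point (between the pads) lies 19 mm behind it; z points along the fingers, y is the line along which they close (so a half turn about z gives the same grasp; the last joint's range is limited). The gripper opens to 88 mm and grips with 3 to 60 N. Pads are 18 mm wide; open, the fingers measure 123 mm over their backs; the gripper's body (75 mm by 187 mm) begins 45 mm behind the grasp point.
Start: joints at [0.988, 0.381, 1.297, -0, 1.464, -0.215], TCP at [0.198, 0.513, 0.239] pointing down, gripper open.
Joint ranges: [-3.11, 3.11], [-0.89, 2.33], [0.22, 2.48], [-1.42, 4.56], [0.17, 2.85], [-2.88, 2.88]. Speed limits (rad/s): [2.39, 2.39, 3.14, 3.14, 3.14, 3.14].

### API

Orientations are given as [roll, pitch, yaw] about the fixed x, y, z axes, in that order (R = Rz(yaw) Ry(pitch) Rx(roll)).
In Python, from bench import * gives the robot as it stands. The module is installed in compiled form; this text tells all that it offers.
- The arm moves only by the tool apply_moves, never from a script. Its argument "targets" is one flat list of numbers, 4 for each row, row after row: the shift along the tool's x, y, z in mm, then the turn about the tool's z in rad. A call has 1 to 10 rows; each row is the pose to reach, as a shift and turn from the pose commanded when the call began, along the tool's axes at that moment; what a row does not reach only later rows make up. A row lasts 1/12 s, in which the tool goes at most 41.7 mm and 7.16 degrees, less where a joint would pass 70% of its speed; a pose out of reach is approached as far as the arm can. A call with a gripper value outside its range is refused whole. "claw" is the closure, from 0 (fully open) to 1 (shut), set as the call begins (left out, the last holds). The fingers move at their own pace and stop on an object; "grip_force" is the grip in N (left out, the last holds). Time passes only in rows, so rows that repeat a pose let the fingers close. It gives the time, the measured TCP pose, the force, the opening and the grip force at its end, in the units of the state.
- observe(): the state, without advancing time (a new reading comes with each control period).
- snapshot(name): name is "scene" or "top" or "wrist"; returns (picture, depth): 400x640x3 uint8, blue, green, red; 400x640 float32, m along the optical axis (not along the pixel's ray), 0 where there is no reading.
- get_calibration(name): a dict with "intrinsics" (3x3 intrinsics, pixels), "rvec" (rotation vector, rad) and "tvec" (3), from world to camera coordinates, as OpenCV has them. Camera axes: x right, y down, z forward; pixel columns grow to the right and rows downward; lengths in m; the calibration is good to about 2 mm. A picture is of the moment at which its call begins: read the wrist's pose just before it. get_calibration takes no time and is no camera call; for the wrist camera it gives the pose at the moment of the call.
- hand_in(): hands the job in; it is judged then, once.
Trained networks look in the newest picture that a camera, given by its name, has taken for a name from the list of things; names that differ only in an ending like _2 or _b are one class to them, and where a whole thing is asked for, a point or a joint stands for the part that bears it (a point fixed in the world has none). Each returns a list of dicts, best first, with "confidence" (0 to 1); they miss things now and then, are a little off and sometimes report something else, mostly with a low value. They report only what shows in the picture. A call takes as long as a camera call.
- boxes_of(camera, query): "bbox" ([left, top, width, height] as shares, 0 to 1, of the picture: columns of its width, rows of its height, round what is visible of it).
The state is a dict: "clock": time; "joint_positions": joint angles; "joint_vel": joint speeds; "joint_torque": joint torques, N m; "eef_pos": TCP position; "eef_rot": TCP orientation; "contact_force": force on the tool from outside, world axes, zero at the start; "ft_torque": the same for the moment, N m; "width": finger opening in m; "gripper_force": force on a finger pad.
Only numpy, scipy, OpenCV 4.12 (cv2) and the standard library are available. Lean on these libraries where they do the work, as an engineer would, in place of code of your own. Each camera call takes 0.05 s, during which the arm holds its last target. There are 200 camera calls.

### The job

Bring the sample vial in front of the photometer's read head: lift the carousel by its black centre grip so that its key clears the index ring, turn it the shorter way round, and let it down gently until the key has dropped fully home in the slot at the read head. Feel for the slot and do not force the key against the ring; keep off the vial, and leave the bottles and the flask where they stand.

Things in the scene. Friction and masses are not known exactly. Their poses are not given: they have to be found in the camera images.
- photometer: White bench photometer, fixed. Origin on the bench under the carousel's axis; x points from the axis to the read head, z up. Housing x = -90 to 135 mm, 215 mm wide (y), top 54 mm above the bench; a sloped grey key panel reaches to x = -162 mm. The read head is a black block 44 x 62 mm at x = 87 to 131 mm, its top 126 mm above the bench.
- ring_centre (a point): Axis point at the top (62 mm above the bench) of the steel index ring, 58 to 70 mm from the axis, on the housing under the carousel, out of sight. It has eight key slots 45 degrees apart, 8.6 mm wide. The ring is set by hand and clamped: the slot at the read head, and all others with it, may lie up to 0.12 rad (7 degrees) to either side of where the vial stands straight before the lens.
- read_head (a point): Centre of the read head's lens, which looks at the carousel's axis from 80 mm away, 103 mm above the bench.
- carousel (a joint): Angle of the carousel in rad, counter-clockwise from above; it turns without end both ways. At 0, and equally at 6.283 (a whole turn), the vial stands straight before the lens; slots lie every 0.785 rad from there, all off by the ring's setting (up to 0.12). Starts between 0.9 and 5.38, mostly unseated between slots. Drag 0.03 N m when lifted, about 0.15 with the key sliding on the ring.
- grip (a point): Centre of the carousel's black grip bar, on the axis. Its height tells how the carousel stands: 163 mm above the bench = fully home, key in a slot; 169 = key resting on the ring between slots; above 170 the key is clear; 179 = upper stop. The bar is 44 mm long, 16 wide, 26 high, on a 13 mm stem with 60 mm free below; its long side lies along this point's x axis, which points over the sample vial.
- key: Steel locating key under the carousel, 6 mm wide, 8 mm long, fixed 64 mm from the axis on the sample vial's side. Origin on the axis. It reaches 7 mm into a slot, with 1.3 mm of play to either side. More than 25 N between key and ring is forcing it (resting on the ring it bears about 6 N; 25 N sideways is 1.6 N m on the grip).
- sample_vial: The only vial in the carousel: round amber glass 24 mm in diameter with a white screw cap 27 mm across, 60 mm tall in all, fixed in its cup 55 mm from the axis; origin under its centre, its top 40 mm above the cup's rim. The other seven cups are empty.
- rim (a point): Point on the rim of the carousel, outside the sample vial, 76 mm from the axis, 67 mm above the bench when home. The carousel is a grey disc 6 mm thick with eight round cups 31 mm across, 55 mm from the axis, rims 90 mm above the bench when home. Only its own weight (about 6 N) brings it down on its spindle, with little drag (6 N s/m).
- tall_bottle: Bystander: amber bottle with white cap, 58 mm in diameter, 125 mm tall, origin under its centre.
- small_bottle: Bystander: small amber bottle with white cap, 40 mm in diameter, 78 mm tall, origin under its centre.
- flask: Bystander: conical glass flask, 71 mm across its foot, 102 mm tall, origin under its centre.

How it is judged:
At the end, for the whole second after the job is handed in: The carousel is at rest, fully home on its spindle (grip within 2 mm of its home height), with the key in the slot at the read head, so that the sample vial stands before the lens (within 0.2 rad; slots are 0.785 rad apart) ((value of joint carousel between -0.2 and 0.2 rad or value of joint carousel between 6.083 and 6.483 rad) and z of grip in the frame of photometer below 0.165 m and velocity of joint carousel between -0.05 and 0.05 rad/s); the robot touches nothing.
It fails at once if the key is forced: more than 25 N between key and index ring (dropped, pressed or jammed sideways) (contact force between key and anything else above 25 N).
It fails at once if the carousel is turned the longer way round (through the position opposite the read head; a start within about 0.2 rad of that position may go either way) (value of joint carousel between 3.04 and 3.24 rad and distance of rim from where it was at the start of the episode above 0.024 m).
It fails at once if the sample vial is touched (contact force between any of the fingers, the arm and sample_vial above 0.5 N).
It fails at once if a bystander is moved more than 20 mm (distance of any of tall_bottle, small_bottle, flask from where it was at the start of the episode above 0.02 m).
It also fails if it takes over 61 s, if anything falls off the work surface, if the arm or the gripper's body presses on something with over 40 N, if the wrist force passes 120 N, or if a joint passes its speed limit or range.

## Working session

There is one attempt and no reset: what is moved stays moved. The work goes in short steps, Python scripts to look and compute and a tool call to move; the robot and the scene stay as the last step left them, time stands still between calls to the robot, and variables do not carry over. Pictures are saved under pics/ and viewed, at most 10 in all, crops included, and the job is handed in when it is done.

Besides the shell and the picture viewer there is one more tool, called after "Call:" in YAML: its name, and indented under it one key for each argument. apply_moves: Moves the arm, as the interface text tells. Its arguments: {"type":"object","properties":{"targets":{"type":"array","items":{"type":"number"}},"claw":{"type":"number"},"grip_force":{"type":"number"}},"required":["targets"]}

```bash
mkdir -p pics
cat > h.py <<'E'
from bench import *
import numpy as np, cv2
def cal(n):
    c=get_calibration(n);return np.array(c["intrinsics"],float),cv2.Rodrigues(np.array(c["rvec"],float))[0],np.array(c["tvec"],float).ravel()
def px2w(n,u,v,d):
    K,R,t=cal(n);p=np.linalg.inv(K)@[u,v,1]*d;return R.T@(p-t)
def cloud(n,D):
    K,R,t=cal(n);v,u=np.mgrid[0:400,0:640]
    P=np.stack([(u-K[0,2])/K[0,0]*D,(v-K[1,2])/K[1,1]*D,D],-1);return (P-t)@R
def planehit(n,u,v,z):
    K,R,t=cal(n);d=R.T@(np.linalg.inv(K)@[u,v,1]);c=-R.T@t;return c+d*(z-c[2])/d[2]
E
python3 - <<'E'
from h import *
s=observe();print(s['clock'],s['eef_pos'],s['eef_rot'],s['width'])
for n in ["top","scene"]:
    p,d=snapshot(n);cv2.imwrite(f"pics/{n}0.png",p);np.save(f"{n}0.npy",d)
    for q in ["photometer","carousel","grip","sample_vial","tall_bottle","small_bottle","flask"]:
        b=boxes_of(n,q)[:2]
        print(n,q,[(np.round(np.array(x["bbox"])*[640,400,640,400]).astype(int).tolist(),round(x["confidence"],2)) for x in b])
E
```

```text
0.0 [0.19761579 0.51297422 0.23814704] [-3.14017972e+00 -3.03416168e-04  2.77379741e+00] 0.08792769052013145
top photometer [([331, 153, 85, 122], 0.9)]
top carousel [([345, 178, 57, 62], 0.78)]
top grip [([342, 179, 64, 59], 0.56)]
top sample_vial [([439, 192, 30, 25], 0.62), ([360, 215, 9, 12], 0.43)]
top tall_bottle [([281, 228, 23, 25], 0.75)]
top small_bottle [([359, 217, 9, 11], 0.67)]
top flask [([438, 190, 32, 28], 0.8)]
scene photometer [([192, 202, 172, 158], 0.79), ([238, 212, 79, 85], 0.29)]
scene carousel [([235, 216, 83, 81], 0.65)]
scene grip []
scene sample_vial [([151, 258, 26, 34], 0.72), ([263, 212, 15, 13], 0.52)]
scene tall_bottle [([306, 155, 29, 52], 0.88)]
scene small_bottle [([151, 259, 22, 28], 0.77)]
scene flask [([177, 327, 42, 53], 0.74)]
```

View pics/top0.png

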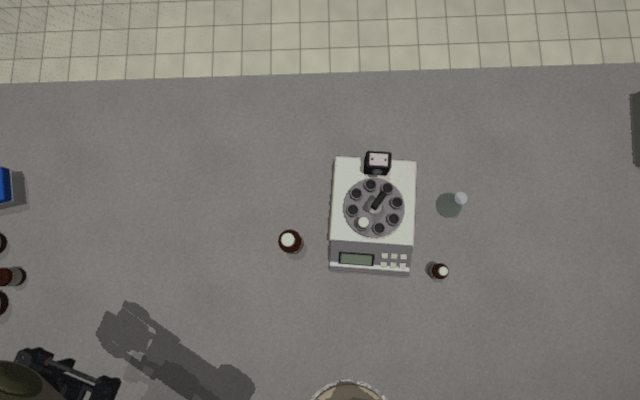

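View pics/scene0.png

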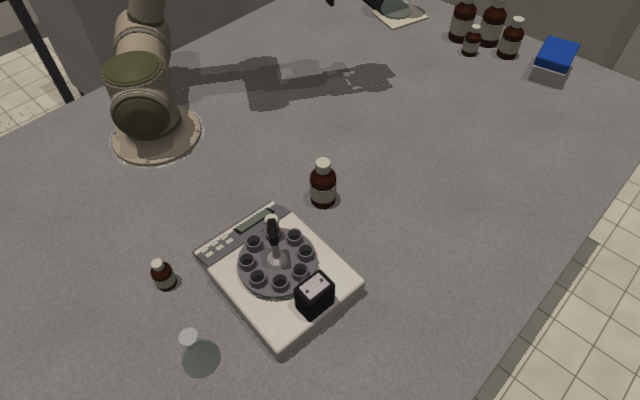

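Top view: the read head is at about (377,162), the carousel centre at (374,207) and the vial's white cap at (364,223), which is roughly opposite the head. The grip bar runs (371,208)–(388,187). The bottles and the flask stand clear at either side.

Run:
```python
from h import *
d=np.load("top0.npy");p=cv2.imread("pics/top0.png");P=cloud("top",d)
x,y,z=P[...,0],P[...,1],P[...,2]
roi=np.zeros(d.shape,bool);roi[145:280,325:422]=1;roi&=d>0
print("bench z",np.median(z[280:300,300:420]))
def rect(m,n):
    q=P[m][:,:2].astype(np.float32);r=cv2.minAreaRect(q*1000);print(n,m.sum(),r,P[m].mean(0).round(4),np.median(z[m]));
rect(roi&(z>.047)&(z<.058),"housing")
rect(roi&(z>.118)&(z<.132)&(np.arange(400)[:,None]<180),"head")
rect(roi&(z>.155),"grip")
m=roi&(z>.12)&(np.arange(400)[:,None]>180)&(z<.15);rect(m,"vialtop")
hs=cv2.cvtColor(p,cv2.COLOR_BGR2GRAY)
m=np.zeros_like(roi);m[212:234,355:373]=1;m&=hs>170;rect(m,"whitecap")
print(np.round(1000*z[180:240:3,340:408:4]).astype(int))
```

```text
bench z -0.0020750636368144274
housing 4388 ((551.03076171875, -77.45975494384766), (214.48667907714844, 258.8736572265625), 84.69412994384766) [ 0.5516 -0.0766  0.0514] 0.05142763800678636
head 434 ((654.0549926757812, -87.44413757324219), (60.759891510009766, 43.29718780517578), 87.50015258789062) [ 0.6535 -0.0868  0.1236] 0.12367146441907066
grip 144 ((546.140380859375, -76.97166442871094), (15.814614295959473, 43.64306640625), 53.65339660644531) [ 0.5444 -0.0759  0.1777] 0.178458854670167
vialtop 102 ((501.4328918457031, -43.954689025878906), (23.305906295776367, 24.564464569091797), 41.47178649902344) [ 0.5012 -0.0438  0.133 ] 0.13357984882075954
whitecap 66 ((495.4547119140625, -41.60762405395508), (19.628564834594727, 31.176265716552734), 76.62056732177734) [ 0.5007 -0.043   0.1327] 0.1338627569394103
[[ 53  53  54  51  54  49  75  84  80  78  70  73  49  54  50  52  54]
 [ 51  52  49  49  73  72  72  73  72  96  74  94  84  55  52  53  52]
 [ 49  48  50  51  73  71  79  73  74  94  72  75  74  91  54  53  51]
 [ 53  52  48  94  76  93  72  91  92  73  75  73  73  85  72  51  
[... 440 characters left out ...]
 73  76  74  74  75  82  86  90  82  76  74  76  73  72  70]
 [ 54  52  88  74  71  75  72  75  83  84  76  76  72  90  94  73  52]
 [ 51  53  76  77  73  74 131  74  73  74  71  74  94  74  73  74  52]
 [ 53  51  75  74  73 135 133 132  75  74  74  74  93  75  75  73  50]
 [ 51  50  70  74  88 137 134 133  73  95  92  75  81  74  74  69  51]
 [ 54  54  53  72  87 131 133  96  73  74  75  92  77  76  73  52  50]
 [ 56  51  53  52  72  92  94  74  73  74  74  83  72  76  71  52  50]
 [ 49  53  51  52  49  75  74  76  71  73  77  94  73  74  51  48  50]
 [ 50  49  50  56  52  55  74  76  75  75  74  73  53  51  52  53  50]
 [ 53  52  55  50  50  49  50  50  53  52  54  51  57  51  51  51  50]]
```

Call:
apply_moves:
  targets: [-537, -425, 0, 0.267, -537, -425, 0, 0.267, -537, -425, 0, 0.267, -537, -425, 0, 0.267, -537, -425, 0, 0.267, -537, -425, 0, 0.267, -537, -425, 0, 0.267, -537, -425, 0, 0.267, -537, -425, 0, 0.267, -537, -425, 0, 0.267]
  claw: 0

```text
clock: 1.63
eef_pos: [0.4102, 0.1525, 0.239]
eef_rot: [3.141, 0.0, 2.507]
contact_force: [1.1, 1.3, -0.7]
width: 0.0884
gripper_force: 0.0
```

Call:
apply_moves:
  targets: [-247, -105, 0, 0, -247, -105, 0, 0, -247, -105, 0, 0, -247, -105, 0, 0, -247, -105, 0, 0, -247, -105, 0, 0, -247, -105, 0, 0, -247, -105, 0, 0, -247, -105, 0, 0]

```text
clock: 2.38
eef_pos: [0.5462, -0.077, 0.2383]
eef_rot: [-3.142, -0.001, 2.505]
contact_force: [0.5, 0.2, -0.4]
width: 0.088
gripper_force: 0.0
```

Run:
```python
from h import *
s=observe();print(s['clock'],s['eef_pos'],s['eef_rot'],s['contact_force'])
p,d=snapshot("wrist");cv2.imwrite("pics/w1.png",p)
P=cloud("wrist",d);z=P[...,2]
m=(d>0)&(z>.165)&(z<.195)
n,l,st,c=cv2.connectedComponentsWithStats(m.astype(np.uint8))
for i in range(1,n):
    if st[i,4]<200: continue
    q=P[l==i];print(st[i],cv2.minAreaRect((q[:,:2]*1000).astype(np.float32)),np.median(q[:,2]))
m=(d>0)&(z>.125)&(z<.145)
n,l,st,c=cv2.connectedComponentsWithStats(m.astype(np.uint8))
for i in range(1,n):
    if st[i,4]<200: continue
    q=P[l==i];print("v",st[i],cv2.minEnclosingCircle((q[:,:2]*1000).astype(np.float32)),np.median(q[:,2]))
```

```text
2.3833 [ 0.54619821 -0.07703106  0.23828015] [-3.14151481e+00 -1.00021441e-03  2.50533964e+00] [ 0.49465318  0.23737413 -0.36444946]
[ 308  187   23   64 1391] ((546.3886108398438, -74.08273315429688), (15.648504257202148, 42.80509948730469), 53.735103607177734) 0.18290506206206406
v [302 118  34  35 891] ((502.6710205078125, -42.050323486328125), 13.211921691894531) 0.1372097369367892
v [ 340  262   67   57 2131] ((654.5467529296875, -84.42353057861328), 34.62159729003906) 0.12780921914521426
```

View pics/w1.png

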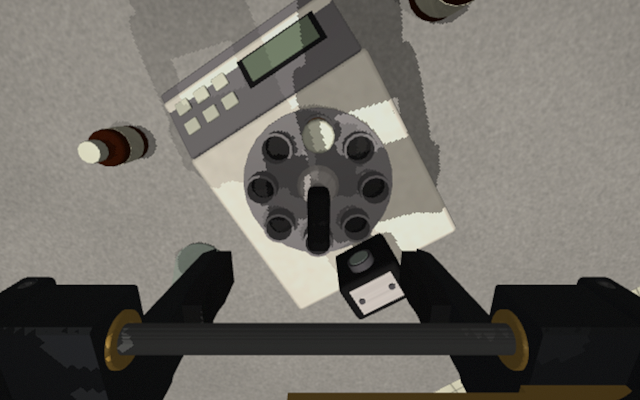

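The wrist view shows the bar upright at (318,219), midway between the open fingers, with the vial cap at (319,135) in line with it. The wrist camera measures the bar at (0.5464, -0.0741), with its top at 183 mm, so the key is resting on the ring. I'll aim between the two measurements and descend.

Call:
apply_moves:
  targets: [1, 1, 25, 0, 1, 1, 50, 0, 1, 1, 70, 0, 1, 1, 82, 0, 1, 1, 89, 0, 1, 1, 89, 0]

```text
clock: 2.93
eef_pos: [0.5452, -0.0739, 0.149]
eef_rot: [-3.141, -0.002, 2.508]
contact_force: [0.5, 0.5, -0.1]
width: 0.0883
gripper_force: 0.0
```

Call:
apply_moves:
  targets: [0, 0, 0, 0, 0, 0, 0, 0, 0, 0, 0, 0, 0, 0, 0, 0, 0, 0, 0, 0, 0, 0, 0, 0, 0, 0, 0, 0, 0, 0, 0, 0, 0, 0, 0, 0, 0, 0, 0, 0]
  claw: 1
  grip_force: 8

```text
clock: 3.77
eef_pos: [0.546, -0.0752, 0.1497]
eef_rot: [-3.142, -0.0, 2.507]
contact_force: [0.1, -0.3, 0.2]
width: 0.0235
gripper_force: 0.0
```

Run:
```python
from h import *
s=observe();print({k:np.round(v,4) for k,v in s.items()})
```

```text
{'clock': np.float64(3.7667), 'joint_positions': array([-0.3517,  0.4629,  1.437 ,  0.    ,  1.2418, -1.2876]), 'joint_vel': array([ 0.0006, -0.    , -0.0005, -0.    , -0.0019,  0.0006]), 'joint_torque': array([-1.20000e-03, -4.54531e+01, -1.98255e+01,  6.70000e-03,
        7.89000e-02,  2.00000e-04]), 'eef_pos': array([ 0.546 , -0.0752,  0.1497]), 'eef_rot': array([-3.1416e+00, -1.0000e-04,  2.5067e+00]), 'contact_force': array([ 0.1487, -0.2652,  0.1601]), 'ft_torque': array([-0.0514,  0.0128, -0.0678]), 'gripper_force': np.float64(0.0), 'width': np.float64(0.0235)}
```

Call:
apply_moves:
  targets: [0, 0, 0, 0, 0, 0, 0, 0, 0, 0, 0, 0, 0, 0, 0, 0, 0, 0, 0, 0]

```text
clock: 4.18
eef_pos: [0.5461, -0.0752, 0.1497]
eef_rot: [3.142, -0.0, 2.507]
contact_force: [1.7, 0.4, 1.1]
width: 0.0157
gripper_force: 8.0
```

Run:
```python
from h import *
s=observe();print({k:np.round(s[k],3) for k in ['clock','eef_pos','contact_force','ft_torque','gripper_force','width']})
```

```text
{'clock': np.float64(4.183), 'eef_pos': array([ 0.546, -0.075,  0.15 ]), 'contact_force': array([1.714, 0.386, 1.055]), 'ft_torque': array([ 0.052, -0.003,  0.035]), 'gripper_force': np.float64(8.0), 'width': np.float64(0.016)}
```

Call:
apply_moves:
  targets: [0, 0, 0, 0, 0, 0, 0, 0, 0, 0, 0, 0, 0, 0, -1, 0, 0, 0, -2, 0, 0, 0, -3, 0, 0, 0, -4, 0, 0, 0, -5, 0, 0, 0, -5, 0]
  grip_force: 30

```text
clock: 4.93
eef_pos: [0.5458, -0.075, 0.1547]
eef_rot: [-3.141, -0.001, 2.507]
contact_force: [-1.1, 1.2, -5.1]
width: 0.0158
gripper_force: 30.0
```

Run:
```python
from h import *
s=observe();print({k:np.round(s[k],3) for k in ['clock','eef_pos','contact_force','ft_torque','gripper_force','width']})
p,d=snapshot("top");P=cloud("top",d);z=P[...,2]
m=(d>0)&(z>.072)&(z<.084);m[:175]=0;m[245:]=0;m[:,:335]=0;m[:,412:]=0;print("disc",P[m].mean(0), np.median(z[m]))
d0=np.load("top0.npy");z0=cloud("top",d0)[...,2]
m0=np.zeros(d.shape,bool);m0[195:235,385:400]=1
print("lift",np.mean(z[m0]-z0[m0]),np.median(z[m0]-z0[m0]))
```

```text
{'clock': np.float64(4.933), 'eef_pos': array([ 0.546, -0.075,  0.155]), 'contact_force': array([-1.078,  1.225, -5.121]), 'ft_torque': array([ 0.242,  0.185, -0.041]), 'gripper_force': np.float64(30.002), 'width': np.float64(0.016)}
disc [ 0.55646974 -0.06078303  0.07872829] 0.0786893465957077
lift 0.35826966491944445 0.3958743617557288
```

Lifted: the tool carries 5 N, close to the carousel's weight. The carousel stands at about 2.60 rad, so the shorter way is clockwise, which is positive about tool z. I'll turn to about +0.16 rad first.

Call:
apply_moves:
  targets: [0, 0, 0, 0.05, 0, 0, 0, 0.15, 0, 0, 0, 0.25, 0, 0, 0, 0.35, 0, 0, 0, 0.45, 0, 0, 0, 0.55, 0, 0, 0, 0.65, 0, 0, 0, 0.75, 0, 0, 0, 0.82, 0, 0, 0, 0.84]

```text
clock: 5.82
eef_pos: [0.5462, -0.0749, 0.1547]
eef_rot: [3.141, -0.0, 1.664]
contact_force: [0.3, 3.3, -6.5]
width: 0.0157
gripper_force: 30.0
```

Call:
apply_moves:
  targets: [0, 0, 0, 0.05, 0, 0, 0, 0.15, 0, 0, 0, 0.25, 0, 0, 0, 0.35, 0, 0, 0, 0.45, 0, 0, 0, 0.55, 0, 0, 0, 0.65, 0, 0, 0, 0.73, 0, 0, 0, 0.78, 0, 0, 0, 0.8]

```text
clock: 6.65
eef_pos: [0.5466, -0.0751, 0.1549]
eef_rot: [3.141, -0.001, 0.866]
contact_force: [2.8, 2.3, -6.2]
width: 0.0157
gripper_force: 30.0
```

Call:
apply_moves:
  targets: [0, 0, 0, 0.05, 0, 0, 0, 0.15, 0, 0, 0, 0.25, 0, 0, 0, 0.35, 0, 0, 0, 0.45, 0, 0, 0, 0.55, 0, 0, 0, 0.65, 0, 0, 0, 0.73, 0, 0, 0, 0.78, 0, 0, 0, 0.8]

```text
clock: 7.48
eef_pos: [0.5467, -0.0755, 0.155]
eef_rot: [3.141, -0.002, 0.066]
contact_force: [3.5, 1.3, -6.2]
width: 0.0156
gripper_force: 30.0
```

Run:
```python
from h import *
s=observe();print({k:np.round(s[k],3) for k in ['clock','eef_pos','eef_rot','contact_force','ft_torque','gripper_force','width']})
p,d=snapshot("scene");cv2.imwrite("pics/s2.png",cv2.resize(p[130:370,150:400],None,fx=2.4,fy=2.4))
p,d=snapshot("wrist");cv2.imwrite("pics/w2.png",p)
P=cloud("wrist",d);z=P[...,2]
m=(d>0)&(z>.128)&(z<.152);g=p.min(2)
n,l,st,c=cv2.connectedComponentsWithStats(m.astype(np.uint8))
for i in range(1,n):
    if st[i,4]<150: continue
    q=P[l==i];r=cv2.minEnclosingCircle((q[:,:2]*1000).astype(np.float32));print("v",st[i],r,np.median(q[:,2]),np.arctan2(r[0][1]+75.2,r[0][0]-546.1))
```

```text
{'clock': np.float64(7.483), 'eef_pos': array([ 0.547, -0.075,  0.155]), 'eef_rot': array([ 3.141e+00, -2.000e-03,  6.600e-02]), 'contact_force': array([ 3.453,  1.279, -6.235]), 'ft_torque': array([ 0.253, -0.405,  0.075]), 'gripper_force': np.float64(30.006), 'width': np.float64(0.016)}
v [308   8  61  50 867] ((662.9453125, -80.13116455078125), 16.982694625854492) 0.12845373042633737 -0.04217747394120208
v [356  18  27  32 162] ((663.3068237304688, -95.23311614990234), 7.2026472091674805) 0.12840715948355633 -0.16928522298676976
v [373  40  21  34 213] ((653.4464111328125, -103.68901062011719), 8.278767585754395) 0.12888826457383742 -0.2594131207238695
v [ 292  129   50   53 2034] ((602.4017333984375, -72.83358001708984), 13.406015396118164) 0.14206938806780706 0.042006307860428936
```

View pics/w2.png

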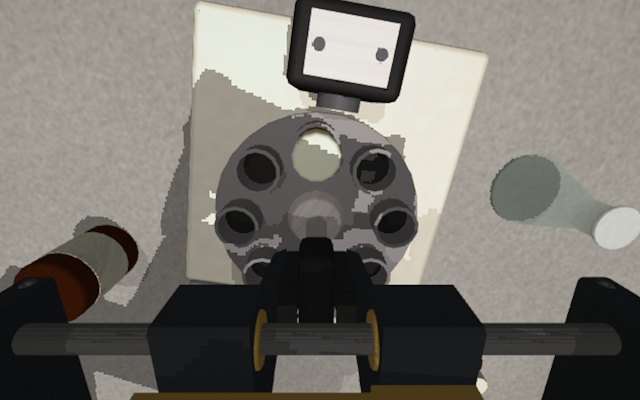

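Turned to about +0.16 rad: the vial cap is at (317,155), just left of the lens at (338,100), so it is short of straight. Next I soften the grip so that it slips rather than forces, and lower until the key touches the ring.

Call:
apply_moves:
  targets: [0, 0, 0, 0, 0, 0, 1, 0, 0, 0, 2, 0, 0, 0, 3, 0, 0, 0, 4, 0, 0, 0, 4, 0, 0, 0, 4, 0]
  grip_force: 12

```text
clock: 8.17
eef_pos: [0.5464, -0.0754, 0.1508]
eef_rot: [3.141, -0.001, 0.068]
contact_force: [5.7, 1.2, -6.7]
width: 0.0159
gripper_force: 12.0
```

Call:
apply_moves:
  targets: [0, 0, 0.5, 0, 0, 0, 0.5, 0, 0, 0, 0.5, 0]

```text
clock: 8.42
eef_pos: [0.5464, -0.0754, 0.1503]
eef_rot: [3.141, -0.001, 0.068]
contact_force: [5.5, -0.0, -5.8]
width: 0.0159
gripper_force: 12.0
```

Call:
apply_moves:
  targets: [0, 0, 0.4, 0, 0, 0, 0.4, 0, 0, 0, 0.4, 0]

```text
clock: 8.67
eef_pos: [0.5464, -0.0754, 0.1499]
eef_rot: [3.141, -0.001, 0.068]
contact_force: [4.7, 1.0, -6.5]
width: 0.0158
gripper_force: 12.0
```

Call:
apply_moves:
  targets: [0.4, 0, 0.3, 0, 0.4, 0, 0.3, 0, 0.4, 0, 0.3, 0]

```text
clock: 8.92
eef_pos: [0.5465, -0.0753, 0.1497]
eef_rot: [3.141, -0.0, 0.067]
contact_force: [4.6, 0.2, -4.1]
width: 0.0158
gripper_force: 12.0
```

Call:
apply_moves:
  targets: [0, 0, 0.3, 0, 0, 0, 0.3, 0, 0, 0, 0.3, 0]

```text
clock: 9.17
eef_pos: [0.5464, -0.0753, 0.1495]
eef_rot: [3.141, -0.0, 0.067]
contact_force: [2.5, -1.0, -0.5]
width: 0.0158
gripper_force: 12.0
```

Call:
apply_moves:
  targets: [0, 0, 0.3, 0, 0, 0, 0.3, 0, 0, 0, 0.3, 0]

```text
clock: 9.42
eef_pos: [0.5464, -0.0752, 0.1494]
eef_rot: [3.141, -0.0, 0.067]
contact_force: [-1.1, -0.9, 3.9]
width: 0.0159
gripper_force: 12.0
```

Contact with the ring is at about z = 0.1497. I ease off a little and sweep slowly, watching whether the weight comes back onto the tool.

Call:
apply_moves:
  targets: [0, 0, -0.4, 0, 0, 0, -0.4, 0.015, 0, 0, -0.4, 0.03, 0, 0, -0.4, 0.03]

```text
clock: 9.75
eef_pos: [0.5464, -0.0752, 0.1494]
eef_rot: [3.141, 0.0, 0.036]
contact_force: [-0.2, -0.2, 1.9]
width: 0.0159
gripper_force: 12.1
```

Call:
apply_moves:
  targets: [0, 0, 0, 0.015, 0, 0, 0, 0.03, 0, 0, 0, 0.03]

```text
clock: 10.0
eef_pos: [0.5464, -0.0752, 0.1494]
eef_rot: [3.142, 0.0, 0.006]
contact_force: [1.0, -0.8, 1.9]
width: 0.0159
gripper_force: 12.1
```

Call:
apply_moves:
  targets: [0, 0, 0, 0.015, 0, 0, 0, 0.03, 0, 0, 0, 0.03]

```text
clock: 10.25
eef_pos: [0.5464, -0.0752, 0.1493]
eef_rot: [3.142, 0.0, -0.024]
contact_force: [1.2, -1.0, 1.4]
width: 0.0162
gripper_force: 12.1
```

Call:
apply_moves:
  targets: [0, 0, -0.3, 0.015, 0, 0, -0.3, 0.03, 0, 0, -0.3, 0.03]

```text
clock: 10.5
eef_pos: [0.5465, -0.0752, 0.1494]
eef_rot: [-3.141, 0.0, -0.055]
contact_force: [1.6, -0.9, -3.1]
width: 0.0162
gripper_force: 12.0
```

Call:
apply_moves:
  targets: [0, 0, 0, 0.015, 0, 0, 0, 0.03, 0, 0, 0, 0.03]

```text
clock: 10.75
eef_pos: [0.5466, -0.0752, 0.1492]
eef_rot: [-3.141, 0.0, -0.085]
contact_force: [5.0, -2.0, -6.7]
width: 0.0155
gripper_force: 12.0
```

```bash
cat > st.py <<'E'
from h import *
s=observe();print({k:np.round(s[k],4) for k in ['clock','eef_pos','eef_rot','contact_force','ft_torque','gripper_force','width']})
p,d=snapshot("wrist");cv2.imwrite("pics/w_last.png",p)
P=cloud("wrist",d);z=P[...,2]
m=(d>0)&(z>.129)&(z<.152)
n,l,st,c=cv2.connectedComponentsWithStats(m.astype(np.uint8))
for i in range(1,n):
    q=P[l==i];r=cv2.minEnclosingCircle((q[:,:2]*1000).astype(np.float32))
    if st[i,4]>800 and r[0][0]<625: print("vial",r,np.median(q[:,2]),"ang",np.arctan2(r[0][1]+75.2,r[0][0]-546.4)+.095)
E
python3 st.py
```

```text
{'clock': np.float64(10.75), 'eef_pos': array([ 0.5466, -0.0752,  0.1492]), 'eef_rot': array([-3.1414,  0.    , -0.0848]), 'contact_force': array([ 4.9846, -2.0291, -6.6673]), 'ft_torque': array([-0.242 , -0.5607, -0.0272]), 'gripper_force': np.float64(11.9872), 'width': np.float64(0.0155)}
vial ((602.5675659179688, -80.86409759521484), 13.13168716430664) 0.13648229593925423 ang -0.00550309061866848
```

The full weight is back on the tool, so the slot is under the key. I lower 1 mm to test.

Call:
apply_moves:
  targets: [0.3, 0, 0.5, 0, 0.3, 0, 1, 0, 0.3, 0, 1, 0]

```text
clock: 11.05
eef_pos: [0.5467, -0.0752, 0.1484]
eef_rot: [-3.141, 0.0, -0.083]
contact_force: [3.7, -2.1, -4.6]
width: 0.0158
gripper_force: 12.0
```

```bash
python3 st.py
```

```text
{'clock': np.float64(11.05), 'eef_pos': array([ 0.5467, -0.0752,  0.1484]), 'eef_rot': array([-3.1415e+00,  4.0000e-04, -8.3300e-02]), 'contact_force': array([ 3.6773, -2.0834, -4.6044]), 'ft_torque': array([-0.1973, -0.5663, -0.0485]), 'gripper_force': np.float64(11.9888), 'width': np.float64(0.0158)}
vial ((602.4175415039062, -80.76146697998047), 13.294432640075684) 0.13560945021803822 ang -0.003956534103965181
```

Call:
apply_moves:
  targets: [0, 0, 0.5, 0, 0, 0, 1, 0, 0, 0, 1, 0]

```text
clock: 11.35
eef_pos: [0.5467, -0.0752, 0.1475]
eef_rot: [-3.142, 0.0, -0.083]
contact_force: [3.9, -1.8, -6.4]
width: 0.0158
gripper_force: 12.0
```

Call:
apply_moves:
  targets: [0, 0, 0.5, 0, 0, 0, 1, 0, 0, 0, 1, 0]

```text
clock: 11.6
eef_pos: [0.5467, -0.0751, 0.1465]
eef_rot: [-3.142, 0.0, -0.083]
contact_force: [5.0, -0.9, -6.1]
width: 0.0162
gripper_force: 12.0
```

```bash
python3 st.py
```

```text
{'clock': np.float64(11.6), 'eef_pos': array([ 0.5467, -0.0751,  0.1465]), 'eef_rot': array([-3.1416e+00,  1.0000e-04, -8.3100e-02]), 'contact_force': array([ 5.011 , -0.9211, -6.1114]), 'ft_torque': array([-0.1651, -0.5037, -0.0221]), 'gripper_force': np.float64(11.9888), 'width': np.float64(0.0162)}
vial ((602.4213256835938, -80.8770751953125), 13.27371883392334) 0.13377998634789123 ang -0.005992983000067675
```

Call:
apply_moves:
  targets: [0, 0, 0.5, 0, 0, 0, 1, 0, 0, 0, 1.5, 0, 0, 0, 2, 0, 0, 0, 2, 0]

```text
clock: 12.07
eef_pos: [0.5467, -0.0752, 0.1445]
eef_rot: [-3.142, 0.0, -0.083]
contact_force: [3.6, -1.1, -6.9]
width: 0.0157
gripper_force: 12.0
```

Call:
apply_moves:
  targets: [0, 0, 0.4, 0, 0, 0, 0.7, 0, 0, 0, 0.7, 0]

```text
clock: 12.32
eef_pos: [0.5467, -0.0752, 0.1439]
eef_rot: [-3.142, 0.0, -0.083]
contact_force: [4.4, -0.6, -5.3]
width: 0.0161
gripper_force: 12.0
```

```bash
python3 st.py
```

```text
{'clock': np.float64(12.3167), 'eef_pos': array([ 0.5467, -0.0752,  0.1439]), 'eef_rot': array([-3.1416,  0.    , -0.0833]), 'contact_force': array([ 4.3682, -0.5958, -5.2846]), 'ft_torque': array([-0.2025, -0.4978, -0.0111]), 'gripper_force': np.float64(11.9888), 'width': np.float64(0.0161)}
vial ((602.561767578125, -80.92308807373047), 13.123932838439941) 0.13115698283673832 ang -0.006553078856753922
```

Vial top at 131 mm (130 when home). The key is almost home, so I go the last few tenths, then release softly.

Call:
apply_moves:
  targets: [0, 0, 0.3, 0, 0, 0, 0.3, 0, 0, 0, 0.3, 0]

```text
clock: 12.62
eef_pos: [0.5468, -0.0752, 0.1437]
eef_rot: [3.142, -0.0, -0.083]
contact_force: [4.0, -1.5, -5.3]
width: 0.0161
gripper_force: 12.0
```

Call:
apply_moves:
  targets: [0, 0, 0.3, 0, 0, 0, 0.3, 0, 0, 0, 0.3, 0]

```text
clock: 12.87
eef_pos: [0.5469, -0.0752, 0.1437]
eef_rot: [3.141, -0.001, -0.083]
contact_force: [3.1, -1.1, -1.4]
width: 0.0157
gripper_force: 12.0
```

Call:
apply_moves:
  targets: [0, 0, 0.2, 0, 0, 0, 0.2, 0, 0, 0, 0.2, 0]
  grip_force: 5

```text
clock: 13.12
eef_pos: [0.547, -0.0752, 0.1436]
eef_rot: [3.141, -0.001, -0.083]
contact_force: [3.9, -1.3, 3.4]
width: 0.0162
gripper_force: 5.0
```

Home at z = 0.1437, exactly 6 mm below ring contact. I release and withdraw upward.

Call:
apply_moves:
  targets: [0, 0, 0, 0, 0, 0, 0, 0, 0, 0, 0, 0, 0, 0, 0, 0, 0, 0, 0, 0, 0, 0, 0, 0, 0, 0, 0, 0, 0, 0, 0, 0]
  claw: 0

```text
clock: 13.78
eef_pos: [0.5467, -0.0752, 0.1431]
eef_rot: [-3.142, 0.0, -0.083]
contact_force: [0.1, 0.1, -0.1]
width: 0.0671
gripper_force: 0.0
```

Call:
apply_moves:
  targets: [0, 0, -10, 0, 0, 0, -30, 0, 0, 0, -60, 0, 0, 0, -90, 0, 0, 0, -110, 0, 0, 0, -110, 0, 0, 0, -110, 0]

```text
clock: 14.37
eef_pos: [0.5469, -0.0752, 0.2544]
eef_rot: [3.141, -0.002, -0.083]
contact_force: [-0.9, -0.5, -0.4]
width: 0.0882
gripper_force: 0.0
```

Run:
```python
from h import *
s=observe();print({k:np.round(s[k],3) for k in ['clock','eef_pos','contact_force','width']})
p,d=snapshot("wrist");cv2.imwrite("pics/w3.png",p)
P=cloud("wrist",d);z=P[...,2]
for lo,hi in [(.155,.195),(.127,.14),(.115,.145)]:
    m=(d>0)&(z>lo)&(z<hi)
    n,l,st,c=cv2.connectedComponentsWithStats(m.astype(np.uint8))
    for i in range(1,n):
        if st[i,4]<300: continue
        q=P[l==i];print(lo,st[i,4],cv2.minAreaRect((q[:,:2]*1000).astype(np.float32)),np.median(q[:,2]))
```

```text
{'clock': np.float64(14.367), 'eef_pos': array([ 0.547, -0.075,  0.254]), 'contact_force': array([-0.949, -0.467, -0.351]), 'width': np.float64(0.088)}
0.155 1169 ((547.78369140625, -76.62552642822266), (15.712179183959961, 43.41362380981445), 85.3522720336914) 0.17503387576218363
0.127 728 ((602.4349975585938, -80.95552825927734), (24.8438777923584, 25.035839080810547), 85.02806091308594) 0.12935516075948916
0.115 4423 ((651.6837768554688, -86.19198608398438), (62.10929870605469, 52.006591796875), 85.27311706542969) 0.12559531351994999
0.115 751 ((602.5401611328125, -81.02208709716797), (24.887744903564453, 25.169546127319336), 83.91031646728516) 0.12933249324312848
0.115 392 ((475.4121398925781, 132.1608123779297), (31.63275718688965, 14.679519653320312), 73.003662109375) 0.12395409238768501
```

View pics/w3.png

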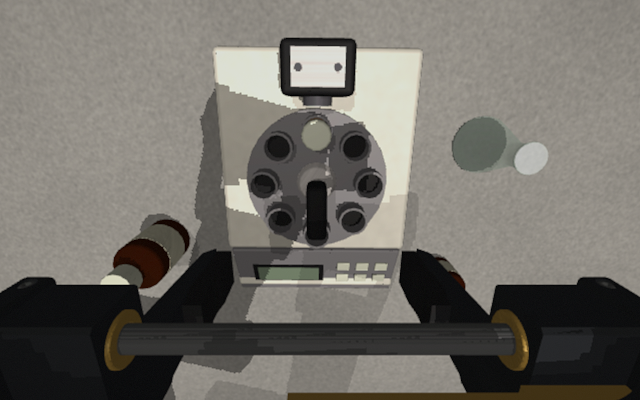

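The bar top is now at 175 mm (176 when home). The vial cap at (317,135) sits straight before the lens at (317,98), the gripper is clear, and the bottles and flask stand where they were.

```bash
python3 -c "
from bench import *
print(hand_in())"
```

```text
the job is handed in; nothing more can be done
None
```

I turned the carousel clockwise, the shorter way, and lowered the key fully home in the slot at the read head, with the vial before the lens and the gripper clear; the job is handed in, but no verdict came back.

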